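# Shut off the air and set the selector to the blue port

## Task

On the air test rig, first shut off the supply: push the red lever clockwise with a fingertip until it lies square across its pipe, against its stop. Only then push the orange selector arm round with a fingertip until it points straight over the middle of the blue port, and leave both like that. Push gently, grasp and lift nothing, do not shift the loose valve stand along the bench, and leave everything else where it is.

Things in the scene. Friction and masses are not known exactly. Their poses are not given: they have to be found in the camera images.
- valve_handle (a joint): Red lever of the shut-off valve, turning about the vertical axis through valve_hub. 0 = open (lever along the pipe, pointing along the stand's +x); grows clockwise seen from above; 1.571 = shut, against the end stop (lever square across the pipe, pointing along the stand's -y). Light friction (about 0.12 N m), no spring: stays where it is left.
- valve_hub (a point): On the turning axis of the red lever, at the lever's mid-height, 68 mm above the stand's underside.
- valve_handle_end (a point): On the red lever near its free end, 95 mm from the axis, at mid-height. The lever is a flat bar 14 mm wide, 12 mm thick (6 mm above and below this point), reaching 120 mm from the axis; beside and under its outer 30 mm nothing stands higher than 50 mm above the bench.
- valve_stand: Inline brass shut-off valve and steel pipe with black end collars on a grey steel foot plate 190 x 130 x 12 mm (x, y, z) that stands loose on the mat (about 2.9 kg). Origin: centre of its underside; x along the pipe. The pipe's collars reach 45 mm above the underside at most 88 mm from the axis.
- selector_arm (a joint): Orange pointer arm of the selector, turning about the vertical axis through selector_hub. 0 = along the selector's +x; grows anticlockwise seen from above; range -1.5 to 1.5. Light friction (about 0.12 N m), no spring, no detents: stays where it is left. It starts near 0, between ports.
- selector_hub (a point): On the turning axis of the orange arm, at the arm's mid-height, 68 mm above the selector's underside.
- selector_mark (a point): Point on the orange arm's centre line 75 mm from the axis (the radius of the ports), at mid-height. The arm is a flat bar like the red lever: 14 mm wide, 12 mm thick, reaching 120 mm from the axis; nothing near its outer part stands higher than 40 mm above the bench.
- selector: Selector: round aluminium base, 200 mm across and 10 mm thick, with a black round valve body 72 mm across and 52 mm high, bolted to the bench. Origin: centre of its underside.
- blue_port (a point): Top centre of the blue port, a blue round fitting 28 mm across on the selector's base, 75 mm from the arm's axis, its top 32 mm above the base's underside. The four ports stand at -1.2, -0.6, 0.6 and 1.2 rad of the arm; which colour is where varies.
- yellow_port (a point): Top centre of the yellow port, a yellow round fitting 28 mm across on the selector's base, 75 mm from the arm's axis, its top 32 mm above the base's underside. The four ports stand at -1.2, -0.6, 0.6 and 1.2 rad of the arm; which colour is where varies.
- green_port (a point): Top centre of the green port, a green round fitting 28 mm across on the selector's base, 75 mm from the arm's axis, its top 32 mm above the base's underside. The four ports stand at -1.2, -0.6, 0.6 and 1.2 rad of the arm; which colour is where varies.
- white_port (a point): Top centre of the white port, a white round fitting 28 mm across on the selector's base, 75 mm from the arm's axis, its top 32 mm above the base's underside. The four ports stand at -1.2, -0.6, 0.6 and 1.2 rad of the arm; which colour is where varies.
- mouse: Grey computer mouse, 108 x 62 x 30 mm. Bystander, loose on the mat, to be left alone. Origin: underside.
- screwdriver: Screwdriver with a yellow handle, 160 mm long, lying along its x. Bystander, loose on the mat, to be left alone. Origin: underside.
- coupling: Brass pipe coupling standing upright, 24 mm across, 30 mm high. Bystander, loose on the mat, to be left alone. Origin: underside.
- air_cylinder: Small steel air cylinder with square aluminium ends, lying along its y, 190 mm long, 52 mm high. Bystander, loose on the mat, to be left alone. Origin: underside.
- computer_board: Small green computer board on an aluminium plate 110 x 130 mm, 27 mm high. Bystander, loose on the mat, to be left alone. Origin: underside.
- parts_tray: Grey open divided parts tray, 100 x 130 x 32 mm. Bystander, loose on the mat, to be left alone. Origin: underside.
- flux_bottle: Amber bottle, 36 mm across, 75 mm high. Bystander, loose on the mat, to be left alone. Origin: underside.
- multimeter: Yellow multimeter lying flat, 150 x 75 x 41 mm. Bystander, loose on the mat, to be left alone. Origin: underside.

How it is judged (in metres and radians):
On the way, in this order (a step that is already met when the one before it is completed fails the run):
1. the red lever is shut (square across the pipe) (value of joint valve_handle above 1.4 rad), for 0.2 s.
2. with the supply shut, the orange arm points over the blue port (value of joint valve_handle above 1.4 rad and horizontal distance between selector_mark and blue_port below 0.01 m), for 0.2 s.
At the end, for the whole second after the job is handed in: The red lever is shut (joint above 1.4 rad), the orange arm's centre line is within 10 mm of the middle of the blue port (at the port radius) and at rest, and the valve stand stands flat within 20 mm of where it was (all of step 2 and angle between valve_stand's own z axis and vertical below 0.05 rad and distance of valve_stand from where it was at the start of the episode below 0.02 m and linear speed of valve_stand below 0.01 m/s and velocity of joint selector_arm between -0.05 and 0.05 rad/s); the robot touches nothing.
It fails at once if the orange arm is moved (over 12 mm at the port radius) while the supply is still open (value of joint valve_handle below 1.35 rad and distance of selector_mark from where it was at the start of the episode above 0.012 m).
It fails at once if the valve stand is lifted, tipped or shifted by more than 20 mm (height (world z) of valve_stand above 0.011 m or angle between valve_stand's own z axis and vertical above 0.1 rad or distance of valve_stand from where it was at the start of the episode above 0.02 m).
It fails at once if a lever or its mounting is pushed or squeezed with more than 30 N (contact force between the fingers and valve_stand above 30 N or contact force between the fingers and selector above 30 N).
It fails at once if a bystander is moved or lifted by more than 20 mm (distance of any of mouse, screwdriver, coupling, air_cylinder, computer_board, parts_tray, flux_bottle, multimeter from where it was at the start of the episode above 0.02 m).
It also fails if it takes over 54 s, if anything falls off the work surface, if the arm or the gripper's body presses on something with over 40 N, if the wrist force passes 120 N, or if a joint passes its speed limit or range.

## Robot

A 7-joint arm with a two-finger parallel gripper is mounted at the origin on the work surface. World frame = base frame: x ahead of the robot, y to its left, z up, the work surface at z = 0. Lengths are in m, angles in degrees, forces in N, time in s.
With the tool pointing down it reaches from about 0.4 to 0.75 m from the base axis. Payload 19.5 kg.
Tool frame: the origin (TCP) lies midway between the tips of the shut fingers; the grasp point (between the pads) lies 19 mm behind it; z points along the fingers, y is the line along which they close (so a half turn about z gives the same grasp; the last joint's range is limited). The gripper opens to 85 mm and grips with 20 to 120 N. Pads are 22 mm wide; open, the fingers measure 114 mm over their backs; the gripper's body (76 mm by 85 mm) begins 54 mm behind the grasp point. The pads swing forward as they close: fully open they stand 13 mm farther back than shut.
Start: joints at [61.381, 40.479, -1.581, 85.061, 1.261, 54.483, -4.326], TCP at [0.254, -0.516, 0.231] pointing down, gripper open.
Joint ranges: [-155.06, 155.06], [-18.47, 123.98], [-90, 86.84], [0, 140.48], [-83.41, 263.41], [0, 116], [-161.91, 161.91]. Speed limits (degrees/s): [108.29, 108.29, 147.25, 147.25, 172.46, 172.46, 172.46].

## Interface

Orientations are given as a 3x3 rotation matrix whose columns are the frame's x, y, z axes.
In Python, from rig import sense, cams, ticket, finder gives the robot as it stands.
- The arm moves only by the shell command python3 -m pendant 'ROWS' [FORCE]. ROWS is text: rows parted by semicolons, each of 5 numbers parted by spaces: the shift along the tool's x, y, z in cm, then the turn about the tool's z in rad, then the opening, from -1 (shut) to 1 (fully open). A call has 1 to 20 rows; each row shifts and turns the commanded pose from where the row before left it, along the tool's axes as they then stand; what a row does not reach is not made up. A row lasts 1/10 s, in which the tool goes at most 50 mm and 8.59 degrees, less where a joint would pass 70% of its speed; a pose out of reach is approached as far as the arm can. A call is refused whole if a number of a shift passes 5 or a number of a turn 0.15, either way. A call with a gripper value outside its range is refused whole. The fingers move at their own pace and stop on an object; FORCE is the grip in N (left out, the last holds). Time passes only in rows, so rows that do not move let the fingers close. It gives the time, the measured TCP pose, the force, the opening and the grip force at its end, in the units of the state.
- sense(): the state, without advancing time (a new reading comes with each control period).
- cams.capture(name): name is "scene" or "side" or "wrist"; returns the picture (420x560x3 uint8, blue, green, red); there is no depth.
- cams.camera_params(name): a dict with "fx", "fy", "cx", "cy" (pixels), "dist" ([k1, k2, p1, p2, k3] as OpenCV has them; the pictures are not rectified), "R" (3x3) and "t" (3): a world point X has camera coordinates R X + t; the wrist camera has in their place "hand_eye" (4x4, takes a point from camera to tool coordinates, whose origin is the TCP and whose axes are the flange's). Camera axes: x right, y down, z forward; pixel columns grow to the right and rows downward; lengths in m; the calibration is good to about 2 mm. A picture is of the moment at which its call begins: read the wrist's pose just before it. camera_params takes no time and is no camera call.
- ticket.hand_in(): hands the job in; it is judged then, once.
Trained networks look in the newest picture that a camera, given by its name, has taken for a name from the list of things; names that differ only in an ending like _2 or _b are one class to them, and where a whole thing is asked for, a point or a joint stands for the part that bears it (a point fixed in the world has none). Each returns a list of dicts, best first, with "p" (0 to 1); they miss things now and then, are a little off and sometimes report something else, mostly with a low value. They report only what shows in the picture. A call takes as long as a camera call.
- finder.recognise(camera, label): "xy" ([column, row] in pixels, amid what is visible of it).
The state is a dict: "time_s": time; "qpos": joint angles; "qvel": joint speeds; "joint_efforts": joint torques, N m; "tcp_pos": TCP position; "eef_rot": TCP orientation; "force": force on the tool from outside, world axes, zero at the start; "ft_torque": the same for the moment, N m; "opening": finger opening in m; "grip_force": force on a finger pad.
Only numpy, scipy, OpenCV 4.12 (cv2) and the standard library are available. Lean on these libraries where they do the work, as an engineer would, in place of code of your own. Each camera call takes 0.05 s, during which the arm holds its last target. There are 200 camera calls.

## Working session

There is one attempt and no reset: what is moved stays moved. The work goes in short steps, Python scripts to look and compute and a shell command to move; the robot and the scene stay as the last step left them, time stands still between calls to the robot, and variables do not carry over. Pictures are saved under pics/ and viewed, at most 10 in all, crops included, and the job is handed in when it is done.

```bash
mkdir -p pics; ls; python3 - <<'E'
from rig import sense,cams,finder
import cv2,numpy as np
s=sense();print(s['time_s'],s['tcp_pos'],s['eef_rot'],s['opening'],s['force'])
for c in ['scene','side']:
    im=cams.capture(c);cv2.imwrite(f'pics/{c}0.png',im)
    p=cams.camera_params(c);print(c,p)
    for l in ['valve_hub','valve_handle_end','selector_hub','selector_mark','blue_port','yellow_port','green_port','white_port','selector','valve_stand']:
        print(l,[(np.round(d['xy'],1).tolist(),round(d['p'],2)) for d in finder.recognise(c,l)[:2]])
print(cams.camera_params('wrist'))
E
```

```text
pics
0.0 [ 0.25401115 -0.5155722   0.23084601] [[ 8.97019646e-01  4.41990354e-01 -5.31214887e-04]
 [ 4.41990667e-01 -8.97019175e-01  9.21498351e-04]
 [-6.92165581e-05 -1.06139415e-03 -9.99999434e-01]] 0.08554823503288375 [-0.15184972  0.10688525  0.78733075]
scene {'fx': 446.1674446872711, 'fy': 446.1674446872711, 'cx': 274.6892816839871, 'cy': 207.05697406231673, 'dist': array([-0.14271029,  0.        ,  0.        ,  0.        ,  0.        ]), 'R': array([[ 0.66166445,  0.74973342,  0.00999729],
       [ 0.57935504, -0.50274511, -0.64155677],
       [-0.47597047,  0.43028729, -0.76701041]]), 't': array([-0.40199737, -0.30325587,  1.71409062])}
valve_hub [([199.8, 252.5], 0.93), ([246.8, 193.7], 0.24)]
valve_handle_end [([201.2, 244.7], 0.55)]
selector_hub [([312.1, 177.8], 0.77), ([270.3, 212.0], 0.73)]
selector_mark [([325.0, 172.1], 0.46)]
blue_port [([286.1, 275.2], 0.73)]
yellow_port [([304.5, 189.9], 0.57), ([317.5, 194.0], 0.41)]
green_port []
white_port [([284.9, 276.0], 0.41)]
selector [([316.1, 180.1], 0.92)]
valve_stand [([198.4, 250.2], 0.75)]
side {'fx': 546.419829165072
[... 597 characters left out ...]
yellow_port [([232.4, 251.5], 0.53), ([319.3, 163.3], 0.29)]
green_port []
white_port []
selector [([234.6, 280.6], 0.74)]
valve_stand [([366.8, 200.7], 0.62)]
{'fx': 344.11392376504193, 'fy': 344.11392376504193, 'cx': 277.49662046513066, 'cy': 208.93353335598766, 'dist': array([-0.05980795,  0.        ,  0.        ,  0.        ,  0.        ]), 'hand_eye': array([[-7.13772951e-05, -9.47526457e-01, -3.19677351e-01,
         8.25499434e-02],
       [ 9.99999906e-01, -2.04640879e-04,  3.83278198e-04,
        -4.34293259e-04],
       [-4.28585288e-04, -3.19677293e-01,  9.47526382e-01,
        -1.42704137e-01],
       [ 0.00000000e+00,  0.00000000e+00,  0.00000000e+00,
         1.00000000e+00]])}
```

```bash
python3 - <<'E'
import cv2
a=cv2.imread('pics/scene0.png')[120:320,120:400];cv2.imwrite('pics/sc.png',cv2.resize(a,None,fx=2.8,fy=2.8,interpolation=2))
a=cv2.imread('pics/side0.png')[120:350,140:460];cv2.imwrite('pics/sd.png',cv2.resize(a,None,fx=2.5,fy=2.5,interpolation=2))
E
```

```text
(no output)
```

View pics/sc.png

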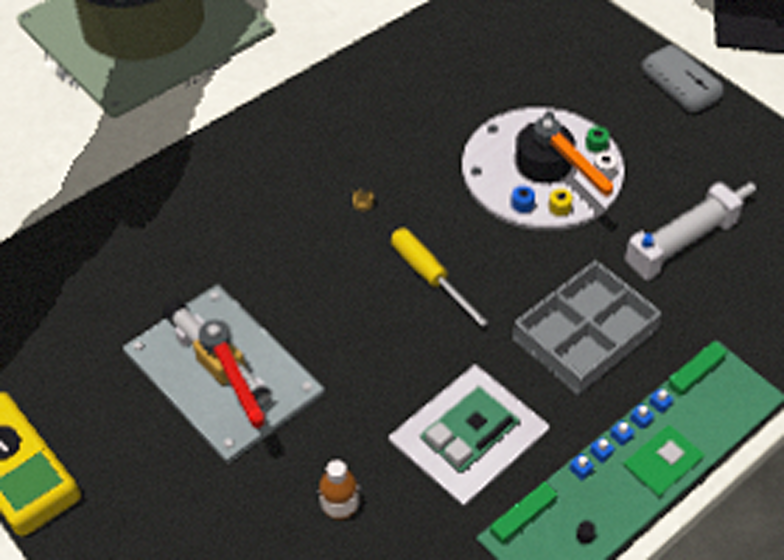

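View pics/sd.png

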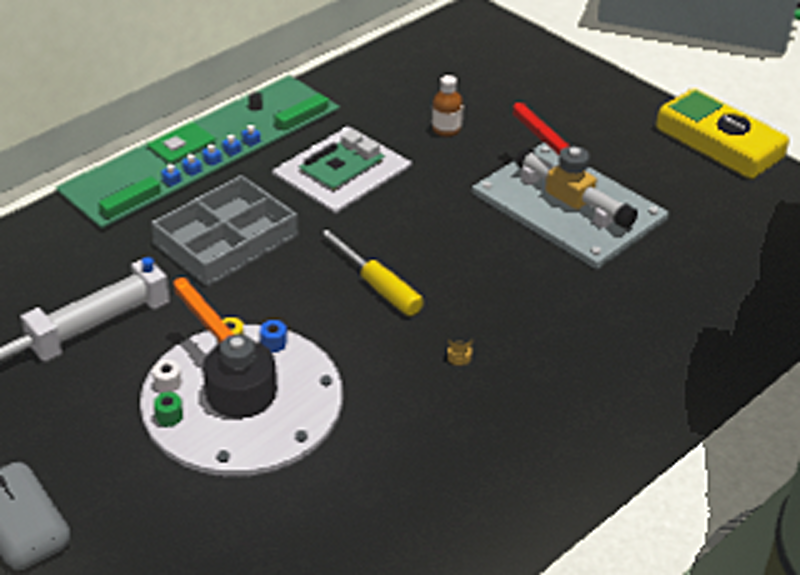

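The scene crop shows the red lever hub at full-picture (196,239) with its tip at (212,269), turned part way clockwise from the pipe. The orange hub is at (315,165) with its tip at (336,187), and the blue port is at (307,190), two ports clockwise of the arm.

The side crop agrees: red hub (370,182), tip (347,163); orange hub (235,258), tip (212,234); blue (249,252).

```bash
cat > h.py <<'E'
import numpy as np,cv2
from rig import sense,cams
def K(p): return np.array([[p['fx'],0,p['cx']],[0,p['fy'],p['cy']],[0,0,1]])
def pose(c,s=None):
    p=cams.camera_params(c)
    if c!='wrist': return p,p['R'],p['t']
    s=s or sense(); T=np.eye(4);T[:3,:3]=s['eef_rot'];T[:3,3]=s['tcp_pos']
    W=np.linalg.inv(T@p['hand_eye']);return p,W[:3,:3],W[:3,3]
def plane(c,uv,z,s=None):
    p,R,t=pose(c,s);n=cv2.undistortPoints(np.array(uv,float).reshape(-1,1,2),K(p),p['dist'])[:,0]
    d=np.c_[n,np.ones(len(n))]@R; o=-R.T@t
    return o+d*((z-o[2])/d[:,2])[:,None]
def mask(im,lo,hi):
    return cv2.inRange(cv2.cvtColor(im,cv2.COLOR_BGR2HSV),np.array(lo),np.array(hi))
def blob(m,near,r=60):
    n,l,st,ce=cv2.connectedComponentsWithStats(m)
    k=[i for i in range(1,n) if st[i,4]>15 and np.hypot(*(ce[i]-near))<r]
    i=max(k,key=lambda i:st[i,4]);y,x=np.nonzero(l==i);return np.c_[x,y]
RED=([0,150,60],[4,255,255]),; ORG=([7,150,90],[17,255,255]); BLU=([100,140,50],[125,255,255])
RED=RED[0]
def bar(c,pts,z,s=None):
    P=plane(c,pts,z,s)[:,:2].astype(np.float32);(cx,cy),(w,h),a=cv2.minAreaRect(P)
    m=P.mean(0);v=np.linalg.svd(P-m,full_matrices=False)[2][0];q=(P-m)@v
    return m+v*q.min(),m+v*q.max(),(w,h)
E
python3 - <<'E'
from h import *
N={'scene':((205,256),(327,177),(307,190)),'side':((357,171),(220,242),(249,252))}
for c in N:
    im=cv2.imread(f'pics/{c}0.png')
    for nm,col,n,z in (('red',RED,N[c][0],.072),('org',ORG,N[c][1],.072)):
        pts=blob(mask(im,*col),n,25);print(c,nm,len(pts),pts.min(0),pts.max(0),*[np.round(v,3) for v in bar(c,pts,z)])
    b=blob(mask(im,*BLU),N[c][2],15);print('blue',b.mean(0),plane(c,b.mean(0),.027))
C={'scene':[(219,285),(323,388),(228,460),(123,348)],'side':[(560,140),(668,213),(600,265),(473,185)]}
for c in C:
    o,k=((120,120),2.8) if c=='scene' else ((140,120),2.5)
    print(c,np.round(plane(c,np.array(C[c])/k+o,.012)[:,:2],3).tolist())
print('hubs',plane('scene',[(196.4,238.6),(315,164.6)],.08),plane('side',[(370,182),(234.8,258)],.08))
E
```

```text
scene red 160 [196 242] [213 272] [ 0.559 -0.254] [ 0.667 -0.281] [0.014 0.111]
scene org 137 [317 167] [338 189] [0.57  0.221] [0.678 0.207] [0.02  0.109]
blue [306.52542373 190.86440678] [[0.59336835 0.15283308 0.027     ]]
side red 152 [345 161] [366 181] [ 0.67  -0.281] [ 0.565 -0.252] [0.023 0.109]
side org 198 [209 231] [232 256] [0.684 0.207] [0.579 0.222] [0.018 0.106]
blue [249.22680412 253.71134021] [[0.58968947 0.15712945 0.027     ]]
scene [[0.454, -0.188], [0.64, -0.185], [0.646, -0.313], [0.457, -0.319]]
side [[0.634, -0.331], [0.455, -0.316], [0.447, -0.188], [0.642, -0.187]]
hubs [[ 0.55039254 -0.25226966  0.08      ]
 [ 0.55937649  0.22040498  0.08      ]] [[ 0.54395832 -0.24677986  0.08      ]
 [ 0.55654675  0.22503415  0.08      ]]
```

```bash
python3 -m pendant '3 -0.5 0 0 -1;3 -0.5 0 0 -1;3 -0.5 0 0 -1;3 -0.5 0 0 -1;3 -0.5 0 0 -1;3 -0.5 0 0 -1;3 -0.5 0 0 -1;3 -0.5 0 0 -1;3 -0.5 0 0 -1;3 -0.5 0 0 -1;3 -0.5 0 0 -1;3 -0.5 0 0 -1;3 -0.5 0 0 -1;3 -0.5 0 0 -1;3 -0.5 0 0 -1;3 -0.5 0 0 -1' 20
python3 -m pendant '0 0 0 -0.1 -1;0 0 0 -0.1 -1;0 0 0 -0.1 -1;0 0 0 -0.1 -1;0 0 0 -0.1 -1;0 0 0 -0.1 -1;0 0 0 -0.1 -1;0 0 0 -0.1 -1;0 0 0 -0.07 -1;0 0 0 0 -1;0 0 0 0 -1'
python3 - <<'E'
from h import *
s=sense();im=cams.capture('wrist');cv2.imwrite('pics/w1.png',im)
print(s['tcp_pos'],s['eef_rot'],s['opening'])
pts=blob(mask(im,*RED),(280,210),300);print(len(pts),pts.min(0),pts.max(0),*[np.round(v,4) for v in bar('wrist',pts,.073,s)])
print(plane('scene',[(240.7,301)],0))
E
```

```text
time_s: 2.7
tcp_pos: [0.6502, -0.231, 0.2313]
eef_rot: [[0.897, 0.442, -0.0], [0.442, -0.897, 0.0], [0.0, -0.0, -1.0]]
force: [-0.3, -0.5, 0.6]
opening: 0.0002
grip_force: 0.0
time_s: 3.8
tcp_pos: [0.6493, -0.2319, 0.2312]
eef_rot: [[0.243, 0.97, -0.0], [0.97, -0.243, 0.0], [0.0, -0.0, -1.0]]
force: [0.6, -0.7, -0.3]
opening: -0.0001
grip_force: 0.0
[ 0.64930824 -0.23190565  0.23122948] [[ 2.42905073e-01  9.70050055e-01 -1.28028578e-04]
 [ 9.70050055e-01 -2.42905051e-01  1.64909285e-04]
 [ 1.28871473e-04 -1.64251431e-04 -9.99999978e-01]] -0.00010194672499145919
1612 [195 223] [307 241] [ 0.6661 -0.2798] [ 0.5633 -0.2541] [0.0184 0.106 ]
[[ 0.75521589 -0.25762073  0.        ]]
```

View pics/w1.png

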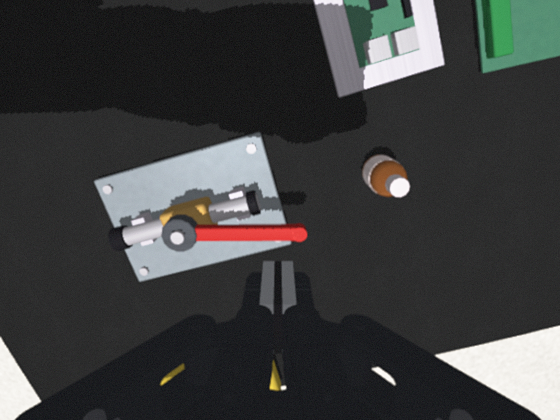

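The wrist view shows the red lever from (179,236) at the hub to (303,234) at the tip, with the shut fingers at (278,265) on the +y side. The way down is clear, and the amber bottle is at (390,175), out of the way.

```bash
python3 -m pendant '0 0.4 2.5 0 -1;0 0.4 2.5 0 -1;0 0 2.5 0 -1;0 0 2.5 0 -1;0 0 2.5 0 -1;0 0 2.5 0 -1;0 0 2 0 -1;0 0 0.3 0 -1;0 0 0 0 -1;-0.5 0 0 0 -1;-0.5 0 0 0 -1;-0.4 0 0 0 -1;-0.3 0 0 0 -1;-0.2 0 0 0 -1;-0.2 0 0 0 -1;0 0 0 0 -1'
python3 - <<'E'
from h import *
s=sense();h=np.array([.5495,-.2515]);R=s['eef_rot'];print((s['tcp_pos'][:2]-h)@R[:2,:2], s['force'])
E
```

```text
time_s: 5.45
tcp_pos: [0.652, -0.2544, 0.0583]
eef_rot: [[0.241, 0.971, -0.0], [0.971, -0.241, -0.0], [-0.0, -0.0, -1.0]]
force: [-0.0, -0.3, 0.4]
opening: 0.0
grip_force: 0.0
[0.02185093 0.10016894] [-0.038496   -0.29214744  0.35578404]
```

```bash
python3 -m pendant '-0.1 0 0 0 -1;-0.2 0 0 0 -1;-0.3 0.05 0 0.02 -1;-0.4 0.07 0 0.04 -1;-0.6 0.09 0 0.06 -1;-0.6 0.09 0 0.06 -1;-0.6 0.09 0 0.06 -1;-0.6 0.09 0 0.06 -1;-0.6 0.09 0 0.06 -1;-0.6 0.09 0 0.06 -1;-0.6 0.09 0 0.06 -1;-0.6 0.09 0 0.06 -1;-0.6 0.09 0 0.06 -1;-0.6 0.09 0 0.06 -1;0 0 0 0 -1'
python3 - <<'E'
from h import *
s=sense();im=cams.capture('wrist');cv2.imwrite('pics/w2.png',im)
h=np.array([.5495,-.2515]);R=s['eef_rot'];print((s['tcp_pos'][:2]-h)@R[:2,:2],np.arctan2(R[1,0],R[0,0])-np.pi/2)
pts=blob(mask(im,*RED),(280,210),300);a,b,w=bar('wrist',pts,.073,s);print(a,b,w,np.arctan((a-b)[1]/(a-b)[0]))
E
```

```text
time_s: 6.95
tcp_pos: [0.6257, -0.3196, 0.0584]
eef_rot: [[0.787, 0.616, -0.0], [0.616, -0.787, -0.001], [-0.0, 0.0, -1.0]]
force: [-0.6, 0.3, 0.2]
opening: 0.0001
grip_force: 0.0
[0.01805064 0.10058331] -0.9067202032917272
[ 0.55490184 -0.26148868] [ 0.6088653  -0.31036693] (0.020092207938432693, 0.07074090838432312) -0.7359913
```

View pics/w2.png

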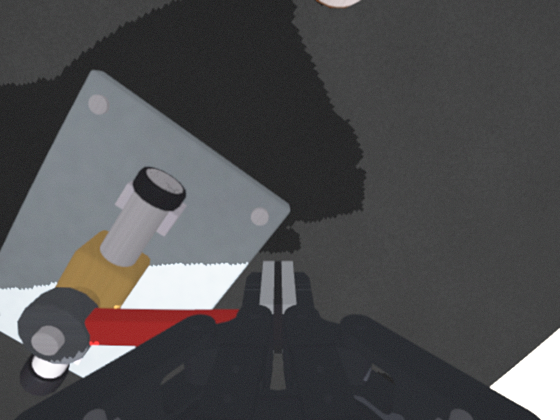

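The wrist view shows the red bar (95–240, 327) running parallel to the picture rows and following the fingers at (278,285), about half way round. The foot plate is undisturbed.

```bash
python3 -m pendant '-0.6 0.09 0 0.06 -1;-0.6 0.09 0 0.06 -1;-0.6 0.09 0 0.06 -1;-0.6 0.09 0 0.06 -1;-0.6 0.09 0 0.06 -1;-0.6 0.09 0 0.06 -1;-0.6 0.09 0 0.06 -1;-0.6 0.09 0 0.06 -1;-0.6 0.09 0 0.06 -1;-0.3 0.05 0 0.03 -1;0 0 0 0 -1;0 0 0 0 -1'
cat > m.py <<'E'
from h import *
s=sense();h=np.array([.5495,-.2515]);R=s['eef_rot'];print(s['time_s'],(s['tcp_pos'][:2]-h)@R[:2,:2],np.arctan2(R[1,0],R[0,0])-np.pi/2,s['force'])
for c,n in (('scene',(190,255)),('side',(385,175))):
    im=cams.capture(c);cv2.imwrite(f'pics/{c}{s["time_s"]:.1f}.png',im)
    try:
        pts=blob(mask(im,*RED),n,40);a,b,w=bar(c,pts,.072);d=(a-b)*np.sign((b-a)[1]);print(c,len(pts),a,b,np.arctan2(d[1],d[0]))
    except Exception as e: print(c,e)
E
python3 m.py
```

```text
time_s: 8.2
tcp_pos: [0.5782, -0.3486, 0.0582]
eef_rot: [[0.995, 0.1, -0.0], [0.1, -0.995, 0.0], [-0.0, -0.0, -1.0]]
force: [0.2, -0.0, 0.4]
opening: 0.0001
grip_force: 0.0
8.2 [0.01889685 0.09950749] -1.4710636636656798 [ 0.23458792 -0.03928125  0.44314589]
scene 36 [ 0.5624908 -0.3016219] [ 0.5456438  -0.26481166] -1.1415809
side 136 [ 0.5633168 -0.3748995] [ 0.5489138  -0.27101442] -1.4330306
```

```bash
python3 -m pendant '-0.15 0.02 0 0.015 -1;-0.15 0.02 0 0.015 -1;-0.15 0.02 0 0.015 -1;-0.15 0.02 0 0.015 -1;-0.1 0.01 0 0.01 -1;0 0 0 0 -1' | grep -E 'time|tcp|force'; python3 m.py
```

```text
time_s: 8.9
tcp_pos: [0.5709, -0.3504, 0.0583]
force: [0.1, -0.1, -0.0]
grip_force: 0.0
8.9 [0.0186965  0.09940573] -1.5436376767731395 [ 0.07280036 -0.14855682 -0.0367468 ]
scene 44 [ 0.54693496 -0.2680471 ] [ 0.5569745 -0.306488 ] -1.3153353
side 147 [ 0.55460477 -0.3752234 ] [ 0.5466063  -0.26769733] -1.4965469
```

```bash
python3 -m pendant '-0.1 0.01 0 0.01 -1;-0.1 0.01 0 0.01 -1;-0.1 0 0 0 -1;0 0 0 0 -1' | grep -E 'time|tcp|force'; python3 -m pendant '-0.1 0 0 0 -1;0 0 0 0 -1' | grep -E 'time|tcp|force'; python3 m.py
```

```text
time_s: 9.4
tcp_pos: [0.5687, -0.3506, 0.0584]
force: [6.3, -2.0, -2.3]
grip_force: 2.9
time_s: 9.6
tcp_pos: [0.568, -0.3506, 0.0584]
force: [7.1, -2.4, -2.5]
grip_force: 3.6
9.6 [0.0176912  0.09927626] -1.5628442673973206 [ 7.14540461 -2.4384309  -2.45269159]
scene 49 [ 0.54615486 -0.26724854] [ 0.55401623 -0.30876362] -1.3836503
side 148 [ 0.55172265 -0.37531653] [ 0.54594475 -0.26788458] -1.5170662
```

```bash
python3 -m pendant '0.3 0 0 0 -1;0.7 0 0 0 -1;1 0 0 0 -1;0 0 -2 0 -1;0 0 -3 0 -1;0 0 -3 0 -1;0 0 -3 0 -1;0 0 -3 0 -1;0 0 -2 0 -1' | grep -E 'time|tcp|force'
python3 -m pendant '0.4 -2 0 0 -1;0.4 -3 0 0 -1;0.4 -3 0 0 -1;0.4 -3 0 0 -1;0.4 -3 0 0 -1;0.4 -3 0 0 -1;0.4 -3 0 0 -1;0.4 -3 0 0 -1;0.4 -3 0 0 -1;0.4 -3 0 0 -1;0.4 -3 0 0 -1;0.4 -3 0 0 -1;0.4 -3 0 0 -1;0.4 -3 0 0 -1;0.4 -3 0 0 -1;0.4 -3 0 0 -1;0.4 -3 0 0 -1;0.4 -3 0 0 -1;0.3 -3 0 0 -1;0 -3 0 0 -1' | grep -E 'time|tcp|force'
python3 -m pendant '0 -1 0 -0.1 -1;0 0 0 -0.12 -1;0 0 0 -0.12 -1;0 0 0 -0.12 -1;0 0 0 -0.12 -1;0 0 0 -0.12 -1;0 0 0 -0.12 -1;0 0 0 -0.12 -1;0 0 0 -0.12 -1;0 0 0 -0.12 -1;0 0 0 -0.12 -1;0 0 0 -0.12 -1;0 0 0 0 -1;0 0 0 0 -1'
python3 - <<'E'
from h import *
s=sense();print(s['tcp_pos'])
for c,n,b in (('wrist',(280,210),(280,210)),('scene',(327,177),(307,190)),('side',(220,242),(249,252))):
    im=cams.capture(c);cv2.imwrite(f'pics/{c}3.png',im)
    try:
        a,e,w=bar(c,blob(mask(im,*ORG),n,300 if c=='wrist' else 25),.073,s);d=(a-e)*np.sign((a-e)[0]);print(c,a,e,w,np.arctan2(d[1],d[0]))
        p=blob(mask(im,*BLU),b,300 if c=='wrist' else 15);print(p.mean(0),len(p),plane(c,p.mean(0),.028,s))
    except Exception as x: print(c,x)
E
python3 m.py
```

```text
time_s: 10.6
tcp_pos: [0.5876, -0.3505, 0.2205]
force: [0.6, 0.4, -0.4]
grip_force: 0.0
time_s: 12.6
tcp_pos: [0.6575, 0.2416, 0.2182]
force: [0.8, -0.6, 0.2]
grip_force: 0.0
time_s: 14.0
tcp_pos: [0.6574, 0.2502, 0.2182]
eef_rot: [[0.146, 0.989, -0.0], [0.989, -0.146, -0.0], [-0.0, -0.0, -1.0]]
force: [0.7, -0.4, -0.6]
opening: -0.0001
grip_force: 0.0
[0.65742177 0.25015535 0.21824073]
wrist [0.6795811  0.21152262] [0.5748729  0.22454497] (0.018675005063414574, 0.10552611202001572) -0.12373266
[488.60612245 345.48673469] 980 [[0.88364342 0.00764719 0.028     ]]
scene [0.57044685 0.21938612] [0.6782616  0.20539533] (0.019219165667891502, 0.10870150476694107) -0.12904583
[306.52542373 190.86440678] 59 [[0.59397369 0.15215731 0.028     ]]
side [0.68317914 0.20778595] [0.5781659 0.222385 ] (0.019508643075823784, 0.10601183772087097) -0.13813572
[249.19387755 253.75510204] 98 [[0.58877598 0.15791371 0.028     ]]
14.15 [0.51205532 0.03409852] -0.14531506340271805 [ 0.63886348 -0.56261848 -0.38137145]
scene 202 [ 0.5471711  -0.26647183] [ 0.54969954 -0.37235895] -1.5469223
side 44 [ 0.5550562  -0.30112442] [ 0.5417386 -0.2672643] -1.1960689
```

View pics/wrist3.png

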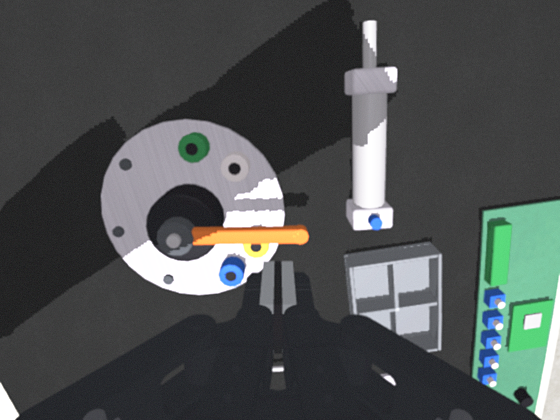

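The wrist view shows the orange arm from (175,240) to (305,236). The ports are blue (232,271), green (193,148) and white (234,167), with yellow half hidden at (257,247). The fingers are at (278,275), and the cylinder and tray are clear on the right.

```bash
python3 - <<'E'
from h import *
from scipy.optimize import least_squares
s=sense();im=cv2.imread('pics/wrist3.png')
b=blob(mask(im,*BLU),(232,271),20).mean(0);g=blob(mask(im,(45,120,30),(85,255,255)),(193,148),20).mean(0);print(b,g)
P=plane('wrist',[(231.5,272),(191.5,148),(234.5,168)],.032,s)[:,:2];print(P)
A=np.array([-1.2,1.2,.6])
f=lambda q:(q[:2]+.075*np.c_[np.cos(A+q[2]),np.sin(A+q[2])]-P).ravel()
r=least_squares(f,[.558,.222,0]);q=r.x;print(q,np.round(r.fun,4))
u=np.array([.9923,-.1237]);tip=np.array([.6805,.2114]);print('hub from arm',tip-.12*u)
h=q[:2];R=s['eef_rot'];print('tcp in tool about hub',(s['tcp_pos'][:2]-h)@R[:2,:2],'blue angle',q[2]-1.2, 'x angle-90',np.arctan2(R[1,0],R[0,0])-np.pi/2)
E
```

```text
[231.87295082 270.40778689] [193.88909427 146.58410351]
[[0.59388234 0.1581831 ]
 [0.58074837 0.29494228]
 [0.61804726 0.26972409]]
[0.5602529  0.22336701 0.0910981 ] [-0.0002 -0.002   0.0002  0.0005 -0.      0.0014]
hub from arm [0.561424 0.226244]
tcp in tool about hub [0.04054809 0.09226193] blue angle -1.1089019003344311 x angle-90 -0.14433599774669936
```

```bash
python3 -m pendant '0 0.4 2.5 0 -1;0 0.4 2.5 0 -1;0 0 2.5 0 -1;0 0 2.5 0 -1;0 0 2.5 0 -1;0 0 2 0 -1;0 0 1.2 0 -1;0 0 0.3 0 -1;0 0 0 0 -1;-0.5 0 0 0 -1;-0.5 0 0 0 -1;-0.4 0 0 0 -1;-0.3 0 0 0 -1;-0.2 0 0 0 -1;0 0 0 0 -1' | grep -E 'time|tcp|force'
python3 -m pendant '-0.1 0 0 0 -1;-0.2 0 0 0 -1;-0.3 0.05 0 0.02 -1;-0.4 0.07 0 0.04 -1;-0.6 0.09 0 0.06 -1;-0.6 0.09 0 0.06 -1;-0.6 0.09 0 0.06 -1;-0.6 0.09 0 0.06 -1;-0.6 0.09 0 0.06 -1;-0.6 0.09 0 0.06 -1;-0.6 0.09 0 0.06 -1;-0.6 0.09 0 0.06 -1;-0.6 0.09 0 0.06 -1;-0.6 0.09 0 0.06 -1;-0.6 0.09 0 0.06 -1;-0.5 0.08 0 0.05 -1;-0.3 0.05 0 0.03 -1;0 0 0 0 -1' | grep -E 'time|tcp|force'
cat > m2.py <<'E'
from h import *
s=sense();h=np.array([.5603,.2234]);R=s['eef_rot'];print(s['time_s'],(s['tcp_pos'][:2]-h)@R[:2,:2],np.arctan2(R[1,0],R[0,0])-np.pi/2,s['force'])
for c,n in (('scene',(310,190)),('side',(245,245))):
    im=cams.capture(c);cv2.imwrite(f'pics/{c}{s["time_s"]:.1f}.png',im)
    try:
        pts=blob(mask(im,*ORG),n,40);a,b,w=bar(c,pts,.072);d=(a-b)*np.sign((b-a)[1]);print(c,len(pts),a,b,w,np.arctan2(d[1],d[0]))
    except Exception as e: print(c,e)
E
python3 m2.py
```

```text
time_s: 15.75
tcp_pos: [0.6626, 0.2299, 0.0584]
force: [-1.0, -0.5, 0.4]
grip_force: 0.0
time_s: 17.55
tcp_pos: [0.6342, 0.1521, 0.0584]
force: [0.8, -0.2, -0.0]
grip_force: 0.0
17.55 [0.01812107 0.10105605] -0.9447727347316611 [ 0.84082322 -0.22190104 -0.01262277]
scene 39 [0.588021  0.1708642] [0.6301303  0.12534381] (0.00961774680763483, 0.06178072839975357) -0.8243045
side 176 [0.6340833  0.12313049] [0.5717702  0.20673963] (0.017635442316532135, 0.10435789823532104) -0.9303163
```

```bash
python3 -m pendant '-0.3 0.05 0 0.03 -1;-0.3 0.05 0 0.03 -1;-0.3 0.05 0 0.03 -1;-0.3 0.05 0 0.03 -1;-0.3 0.05 0 0.03 -1;-0.1 0.02 0 0.01 -1;0 0 0 0 -1;0 0 0 0 -1' | grep -E 'time|tcp|force'
python3 m2.py
python3 -m pendant '0.3 0 0 0 -1;0.7 0 0 0 -1;1 0 0 0 -1;0 0 -2 0 -1;0 0 -3 0 -1;0 0 -3 0 -1;0 0 -3 0 -1;0 0 -3 0 -1;0 0 -2 0 -1;0 0 0 0 -1;0 0 0 0 -1' | grep -E 'time|tcp|force'
python3 m2.py
python3 - <<'E'
from h import *
s=sense();im=cams.capture('wrist');cv2.imwrite('pics/w4.png',im)
a,e,w=bar('wrist',blob(mask(im,*ORG),(280,210),300),.073,s);d=(a-e)*np.sign((e-a)[1]);print(a,e,w,np.arctan2(d[1],d[0]))
E
python3 m.py
```

```text
time_s: 18.45
tcp_pos: [0.6221, 0.1417, 0.0583]
force: [0.1, 0.2, 0.3]
grip_force: 0.0
18.45 [0.01826836 0.10076025] -1.1026791004575702 [0.05443539 0.24272954 0.25521413]
scene 22 [0.60038614 0.13111183] [0.6165531  0.11676633] (0.012786457315087318, 0.021767979487776756) -0.7257727
side 195 [0.61603737 0.11416408] [0.56786287 0.20606557] (0.019474735483527184, 0.10382869094610214) -1.087979
time_s: 19.65
tcp_pos: [0.6402, 0.151, 0.2182]
force: [0.2, 1.0, -0.3]
grip_force: 0.0
19.65 [0.03860434 0.10067069] -1.1028868394941114 [ 0.2346957   0.95314105 -0.32467743]
scene 115 [0.5631759  0.21126646] [0.61467147 0.11405572] (0.016504645347595215, 0.10993500798940659) -1.0836477
side 196 [0.61633945 0.11432377] [0.56784177 0.20608175] (0.019563736394047737, 0.10378647595643997) -1.084579
[0.6155171  0.11615241] [0.5672901  0.21040395] (0.01857496052980423, 0.1058797612786293) -1.0978458
19.8 [ 0.26200479 -0.31836793] -1.1029717518832345 [ 0.97528912 -0.74249422 -0.44901351]
scene 205 [ 0.54736245 -0.2664922 ] [ 0.5494216 -0.3723594] -1.5513484
side 126 [ 0.5512503  -0.35847145] [ 0.5468221  -0.26787457] -1.521957
```

View pics/w4.png

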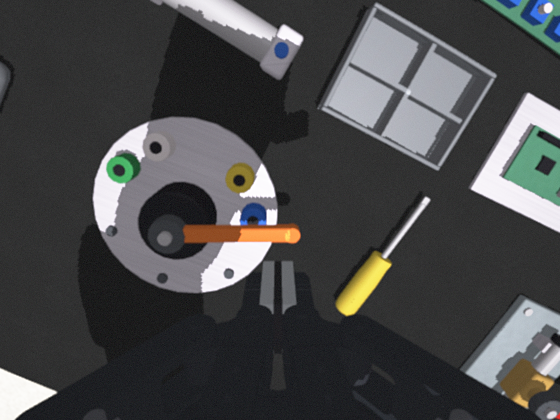

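The wrist view shows the arm from (165,237) to (298,234), covering the lower half of the blue port at (253,215). The offset is parallax from the height difference. I'll check this numerically from the three fully visible ports: green (122,169), white (157,147), yellow (239,179).

```bash
python3 - <<'E'
from h import *
from scipy.optimize import least_squares
s=sense()
P=plane('wrist',[(121,169.5),(156.5,148),(239.5,180)],.032,s)[:,:2]
A=np.array([1.2,.6,-.6])
f=lambda q:(q[:2]+.075*np.c_[np.cos(A+q[2]),np.sin(A+q[2])]-P).ravel()
r=least_squares(f,[.558,.222,0]);q=r.x;print(q,np.round(r.fun,4),'blue',q[2]-1.2)
B=q[:2]+.075*np.array([np.cos(q[2]-1.2),np.sin(q[2]-1.2)])
im=cv2.imread('pics/w4.png');p=blob(mask(im,*ORG),(280,210),300)
for z in (.068,.074):
    a,e,w=bar('wrist',p,z,s);d=(a-e)/np.linalg.norm(a-e);print(z,'line dist of blue',d[0]*(B-e)[1]-d[1]*(B-e)[0],d)
E
```

```text
[0.55924477 0.22239412 0.07708432] [-0.0006  0.0003  0.0006 -0.0002 -0.     -0.0001] blue -1.1229156797352273
0.068 line dist of blue -0.001421320034508164 [ 0.45538864 -0.89029276]
0.074 line dist of blue -0.003932270316513331 [ 0.4553884 -0.8902929]
```

```bash
python3 -c "
from rig import ticket
print(ticket.hand_in())"
```

```text
the job is handed in; nothing more can be done
None
```

I handed the job in at about 20 s: the red lever is shut against its stop, the orange arm then went over the blue port (measured 1–4 mm off centre, 10 mm allowed), and the robot is clear of both; the hand-in returned no verdict.

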